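# Set the inspection magnifier and clamp its leg at the mark

### The arm

A 7-joint arm with a two-finger parallel gripper is mounted at the origin on a cart in front of the work surface, level with it; the furniture and walls round the work are solid. World frame = base frame: x ahead of the robot, y to its left, z up, the work surface at z = 0. Lengths are in mm, angles in rad, forces in N, time in s.
With the tool pointing down it reaches from about 400 to 850 mm from the base axis. Payload 4.5 kg.
Tool frame: the origin (TCP) lies at the very end of the fingers, on their centre line; the grasp point (between the pads) lies 19 mm behind it; z points along the fingers, y is the line along which they close (so a half turn about z gives the same grasp; the last joint's range is limited). The gripper opens to 85 mm and grips with 20 to 120 N. Pads are 22 mm wide; open, the fingers measure 114 mm over their backs; the gripper's body (76 mm by 85 mm) begins 54 mm behind the grasp point. The pads swing forward as they close: fully open they stand 13 mm farther back than shut.
Start: joints at [-1.091, 0.689, -0.195, 1.565, 0.157, 0.902, -0.215], TCP at [269.473, 563.952, 195.517] pointing down, gripper open.
Joint ranges: [-3.01, 3.01], [-0.46, 2.08], [-1.47, 1.51], [0.13, 2.56], [-1, 4.14], [0.04, 2.09], [-2.66, 2.66]. Speed limits (rad/s): [2.57, 2.57, 3.14, 3.14, 3.14, 3.14, 3.14].

### API

Orientations are given as a rotation vector (axis times angle).
In Python, from bench import readout, cams, order gives the robot as it stands.
- The arm moves only by the shell command python3 -m handwheel 'ROWS' [OPENING] [FORCE]. ROWS is JSON, a list of rows, each a list of 2 entries, a list of its own where there are three numbers: the shift along the tool's x, y, z in units of 50 mm (1.0 is 50 mm), then the turn about the tool's z in units of 8 degrees (1.0 is 8 degrees). A call has 1 to 20 rows; each row is the pose to reach, as a shift and turn from the pose commanded when the call began, along the tool's axes at that moment; what a row does not reach only later rows make up. A row lasts 1/8 s, in which the tool goes at most 62.5 mm and 10.7 degrees, less where a joint would pass 70% of its speed; a pose out of reach is approached as far as the arm can. A call with a gripper value outside its range is refused whole. OPENING is the gripper's target within -1 to 1 (shut at 1, half-way at 0, fully open at -1), set as the call begins (- or left out, the last holds). The fingers move at their own pace and stop on an object; FORCE is the grip in N (left out, the last holds). Time passes only in rows, so rows that repeat a pose let the fingers close. It gives the time, the measured TCP pose, the force, the opening and the grip force at its end, in the units of the state.
- readout.state(): the state, without advancing time (a new reading comes with each control period).
- cams.capture(name): name is "side" or "top" or "wrist"; returns a dict with "color" (400x640x3 uint8, red, green, blue), "intrinsics" (3x3 intrinsics, pixels), "eye" and "orientation" of the camera in the world. Camera axes: x right, y down, z forward; pixel columns grow to the right and rows downward; lengths in mm; the calibration is good to about 2 mm. A picture is of the moment at which its call begins. There is no depth.
- order.finish_job(): hands the job in; it is judged then, once.
Trained networks look in a picture, given as the dict that the camera call returned (one of the last four; its "shot" number tells which), for a name from the list of things; names that differ only in an ending like _2 or _b are one class to them, and where a whole thing is asked for, a point or a joint stands for the part that bears it (a point fixed in the world has none). Each returns a list of dicts, best first, with "conf" (0 to 1); they miss things now and then, are a little off and sometimes report something else, mostly with a low value. They report only what shows in the picture. A call takes as long as a camera call.
- cams.recognise(query, picture): "position" ([column, row] in pixels, amid what is visible of it).
- cams.trace(query, picture): "pixels" (400x640 bool, what is visible of it) and "position" ([column, row] in pixels, amid what is visible of it).
The state is a dict: "time_s": time; "joint_pos": joint angles; "joint_velocities": joint speeds; "effort": joint torques, N m; "ee_pos": TCP position; "tcp_rot": TCP orientation; "contact_force": force on the tool from outside, world axes, zero at the start; "moment": the same for the moment, N m; "width": finger opening in mm; "grasp_force": force on a finger pad.
Only numpy, scipy, OpenCV 4.12 (cv2) and the standard library are available. Lean on these libraries where they do the work, as an engineer would, in place of code of your own. Each camera call takes 0.05 s, during which the arm holds its last target. There are 200 camera calls.

### The job

Set up the magnifier stand for checking the wall piece under it: first tilt the lens down to 30 degrees below level, then, gripping the cam lever on top of the leg, raise the leg until its pointer is level with the mark clip on the gauge post, and only then swing the lever fully shut while keeping the leg at the mark. Finish still holding the lever, with the leg at the mark and the lever shut: do not let go, as the leg sinks when it is not held. Leave the loose parts round the stand where they are.

Things in the scene. Friction and masses are not known exactly. Their poses are not given: they have to be found in the camera images.
- stand: Magnifier stand, fixed to the table: dark 120 x 120 x 14 mm base plate, upright tube of 28 mm diameter with a black collar 38 mm wide up to 114 mm height. Origin: centre of the underside of the base, on the axis of the tube and leg; z up; the boom and the magnifier point along its +y, the gauge post stands at y = -52 mm (10 x 5 mm flat bar, top 147 mm above the table). Its place and yaw differ in each run.
- leg (a joint): Height in m by which the steel leg (18 mm thick, about 0.37 kg with all it carries: boom, pointer, magnifier and lever) is drawn up out of the tube; 0 = fully down, where it starts and rests, stop at 0.085. It slides freely and sinks by its weight when not held, with the lever open or shut (this clamp does not carry the weight by itself).
- pointer_tip (a point): Tip of the pointer that hangs from the leg on the gauge post's side, a 3 mm thick tongue, 10 mm wide; point at mid-thickness. Rises with the leg; 72.5 mm above the table when the leg is down.
- mark_edge (a point): Edge of the mark clip on the gauge post (dark 22 x 14 x 10 mm block with a small screw and a 3 mm tongue towards the leg); point at the tip and mid-thickness of the tongue, z up. It is fast on the post, 105 to 132 mm above the table, different in each run; its tongue ends about 1.5 mm beside the pointer's path. The leg is at the mark when pointer tip and this edge are at one height.
- magnifier (a joint): Tilt of the magnifier head in rad: 0 = lens level, positive = outer end down (30 degrees below level = 0.524), range -0.4 to 1.0. Stiff hinge, about 0.14 N m: it stays where it is left; 1.5 N down on the tab turns it. Starts between -0.25 and 0.1.
- tilt_hinge (a point): Point on the magnifier's horizontal hinge axis (the axis is the stand's x), 62 mm from the leg's axis along the stand's +y, 138 mm above the table while the leg is down.
- tab (a point): Middle of the upper face of the flat black tab (24 mm wide, 34 mm long, 8 mm thick) at the outer end of the magnifier (lens ring 92 mm across, between hinge and tab); 114 mm from the hinge axis. Push it down from above to tilt the lens.
- lever (a joint): Angle of the cam lever in rad about the leg's vertical axis: 0 = fully shut, against its stop, lever pointing along the boom (stand's +y); about 1.1 to 1.45 at the start, open, lever pointing towards the robot's side (stand's -x); shut it by turning it clockwise seen from above. Friction about 0.04 N m; stays where it is left.
- lever_handle: The aluminium lever bar on top of the leg, turning about the leg's axis. Origin on that axis, at table height while the leg is down; the bar points along its +y. 12 mm thick in its x. Over the axis it is a block 46 mm long (y -22 to 24 mm) and 35 mm tall (197 to 232 mm above the origin), good to pinch across its 12 mm from above; beyond it a lower paddle (201 to 219 mm) reaches out to y = 86 mm. Below the block lies a round hub, 32 mm across, top 197 mm.
- lever_top (a point): Centre of the top of the lever's block, on the leg's axis, 232 mm above the table when the leg is down.
- wall_part_4: Loose stone-pattern wall piece, 71 x 88 x 12 mm, lying under the lens; to be left alone. Origin under its centre.
- figure_2: Loose grey game figure, 26 mm foot, 47 mm tall, near the stand; to be left alone.
- figure_3: Loose green game figure, 26 mm foot, 47 mm tall, near the stand; to be left alone.
- roof_cone_2: Loose grey-blue conical roof, 60 mm wide, 85 mm tall, near the stand; to be left alone.

How it is judged (in metres and radians):
On the way, in this order (a step that is already met when the one before it is completed fails the run):
1. the lens is tilted 30 degrees below level, leg still down (value of joint magnifier between 0.415 and 0.635 rad and value of joint leg below 0.01 m), for 0.3 s.
2. the leg is held at the mark by the lever, lever still open (value of joint magnifier between 0.415 and 0.635 rad and z of pointer_tip in the frame of mark_edge between -0.005 and 0.005 m and value of joint lever above 0.8 rad and contact force between the fingers and lever_handle above 2 N), for 0.2 s.
3. the lever is shut with the leg held at the mark (value of joint magnifier between 0.415 and 0.635 rad and z of pointer_tip in the frame of mark_edge between -0.005 and 0.005 m and value of joint lever below 0.1 rad and contact force between the fingers and lever_handle above 2 N), for 0.2 s.
At the end, for the whole second after the job is handed in: The robot's fingers still hold the lever (contact over 2 N); pointer tip within 5 mm of the mark's height, so the leg is up; lever within 0.10 rad of fully shut; lens 30 +- 6 degrees below level; loose parts within 30 mm of where they stood (all of step 3 and value of joint leg above 0.02 m and distance of each of wall_part_4, figure_2, figure_3, roof_cone_2 from where it was at the start of the episode below 0.03 m); the arm keeps its last pose, push and grip.
It fails at once if the lever is swung shut (below 0.6 rad) while the leg is more than 10 mm from the mark (value of joint lever below 0.6 rad and not (z of pointer_tip in the frame of mark_edge between -0.01 and 0.01 m)).
It fails at once if a loose part near the stand is moved by more than 30 mm (distance of any of wall_part_4, figure_2, figure_3, roof_cone_2 from where it was at the start of the episode above 0.03 m).
It also fails if it takes over 51 s, if anything falls off the work surface, if the arm or the gripper's body presses on something with over 40 N, if the wrist force passes 120 N, or if a joint passes its speed limit or range.

## Working session

There is one attempt and no reset: what is moved stays moved. The work goes in short steps, Python scripts to look and compute and a shell command to move; the robot and the scene stay as the last step left them, time stands still between calls to the robot, and variables do not carry over. Pictures are saved under pics/ and viewed, at most 10 in all, crops included, and the job is handed in when it is done.

```bash
mkdir -p pics; cat > h.py <<'E'
import numpy as np,cv2
from scipy.spatial.transform import Rotation as R
from bench import readout,cams,order
def rot(o):
    o=np.array(o,float)
    return o if o.shape==(3,3) else (R.from_rotvec(o).as_matrix() if o.size==3 else R.from_quat(o).as_matrix())
def ray(c,p):
    d=rot(c["orientation"])@np.linalg.inv(np.array(c["intrinsics"]))@[p[0],p[1],1]
    return np.array(c["eye"],float),d/np.linalg.norm(d)
def atz(c,p,z):
    e,d=ray(c,p); return e+d*(z-e[2])/d[2]
def proj(c,X):
    v=np.array(c["intrinsics"])@(rot(c["orientation"]).T@(np.array(X)-c["eye"])); return v[:2]/v[2]
def tri(rs):
    A=sum(np.eye(3)-np.outer(d,d) for e,d in rs); b=sum((np.eye(3)-np.outer(d,d))@e for e,d in rs)
    return np.linalg.solve(A,b)
E
python3 - <<'E'
from h import *
s=readout.state(); print({k:np.round(v,3) for k,v in s.items()})
im=[]
for n in("side","top"):
    c=cams.capture(n); im.append(c["color"]); cv2.imwrite(f"pics/{n}0.png",c["color"][:,:,::-1])
    print(n,c["eye"],c["orientation"],np.round(c["intrinsics"],1).tolist())
    for q in["stand","lever_top","tilt_hinge","tab","mark_edge","pointer_tip","lever_handle","figure_2","roof_cone_2","wall_part_4"]:
        print(q,[(np.round(r["position"],1).tolist(),round(r["conf"],2)) for r in cams.recognise(q,c)[:3]])
E
```

```text
{'time_s': np.float64(0.0), 'joint_pos': array([-1.091,  0.69 , -0.194,  1.566,  0.157,  0.902, -0.215]), 'joint_velocities': array([ 0.   ,  0.001,  0.   , -0.001,  0.001, -0.   , -0.   ]), 'effort': array([ 1.0000e-03, -5.3963e+01, -1.2660e+00, -1.5855e+01,  9.0000e-03,
        1.0000e-02,  0.0000e+00]), 'ee_pos': array([269.231, 563.234, 194.658]), 'tcp_rot': array([-6.940e-01, -3.064e+00,  3.000e-03]), 'contact_force': array([0.108, 0.656, 0.768]), 'moment': array([-0.014, -0.01 , -0.003]), 'grasp_force': np.float64(0.0), 'width': np.float64(85.612)}
side [ 223.00250985 -341.99971482  993.59258362] [-2.41598541  1.03406173 -0.30723553] [[488.8, 0.0, 315.0], [0.0, 488.8, 202.2], [0.0, 0.0, 1.0]]
stand [([311.1, 222.5], 0.96), ([288.7, 201.0], 0.47)]
lever_top [([315.9, 213.9], 0.95)]
tilt_hinge [([292.4, 198.6], 0.63), ([318.1, 209.6], 0.33)]
tab [([277.5, 185.8], 0.69)]
mark_edge [([340.4, 240.1], 0.66), ([316.6, 212.1], 0.29)]
pointer_tip [([289.6, 201.3], 0.7)]
lever_handle [([317.2, 205.9], 0.83), ([277.4, 229.1], 0.39)]
figure_2 [([316.1, 202.5], 0.65), ([278.1, 268.4], 0.51)]
roof_cone_2 [([367.6, 282.5], 0.61)]
wall_part_4 [([276.1, 226.7], 0.87)]
top [ 423.80718017  -61.80862706 1072.99938405] [-2.2489466   1.95340796 -0.19608507] [[498.5, 0.0, 319.0], [0.0, 498.5, 197.9], [0.0, 0.0, 1.0]]
stand [([303.0, 212.2], 0.86)]
lever_top [([314.6, 215.8], 0.92)]
tilt_hinge [([266.6, 208.6], 0.55)]
tab [([255.7, 208.7], 0.56)]
mark_edge []
pointer_tip [([264.4, 210.9], 0.6)]
lever_handle [([316.8, 213.7], 0.96), ([315.1, 209.1], 0.19)]
figure_2 [([292.5, 263.1], 0.67), ([343.5, 209.1], 0.67), ([280.1, 181.3], 0.63)]
roof_cone_2 [([375.2, 221.2], 0.64), ([317.1, 217.7], 0.37)]
wall_part_4 [([274.0, 229.8], 0.56), ([266.7, 208.0], 0.35)]
```

View pics/side0.png

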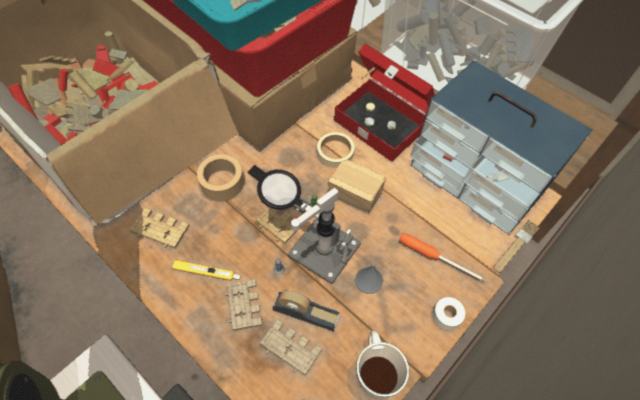

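View pics/top0.png

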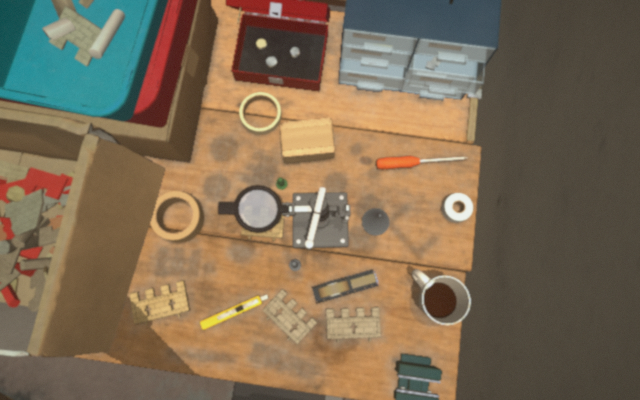

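```bash
python3 - <<'E'
from h import *
S=cams.capture("side");T=cams.capture("top")
cv2.imwrite("pics/z.png",np.hstack([cv2.resize(S["color"][140:300,230:390],(400,400),interpolation=2),cv2.resize(T["color"][140:300,215:375],(400,400),interpolation=2)])[:,:,::-1])
for n,c in(("side",S),("top",T)):
    for q in["stand","lever_top","lever_handle","tab"]:
        for r in cams.trace(q,c)[:1]:
            m=r["pixels"].astype(np.uint8); p=np.argwhere(m)[:,::-1]
            print(n,q,round(r["conf"],2),len(p),np.round(cv2.minAreaRect(p.astype(np.float32)),1) if 0 else cv2.minAreaRect(p.astype(np.float32)))
X=tri([ray(S,(315.9,213.9)),ray(T,(314.6,215.8))]);print("lever_top",X,proj(S,X),proj(T,X))
print("top atz232",atz(T,(319,203),232),"end",atz(T,(309,245),219),"end2",atz(T,(322,190),232))
print("base corners", [atz(T,p,14).round() for p in((295,193),(347,193),(349,246),(293,246))])
print("tab", atz(T,(226,208),140), tri([ray(S,(258,172)),ray(T,(226,208))]))
E
```

```text
side stand 0.85 5490 ((308.5041809082031, 216.38778686523438), (141.2036590576172, 73.54515838623047), 63.824710845947266)
side lever_top 0.88 490 ((314.3000183105469, 209.4000244140625), (11.0, 56.80000305175781), 53.13010025024414)
side lever_handle 0.7 552 ((313.8000183105469, 209.40000915527344), (12.400001525878906, 57.599998474121094), 53.13010025024414)
side tab 0.94 1707 ((274.6634216308594, 189.07073974609375), (60.134857177734375, 40.788333892822266), 12.094758033752441)
top stand 0.72 5336 ((282.83575439453125, 216.4278564453125), (132.15994262695312, 61.56581115722656), 1.9091525077819824)
top lever_top 0.62 473 ((314.5588073730469, 217.26470947265625), (8.488748550415039, 63.30180740356445), 14.03624439239502)
top lever_handle 0.62 479 ((314.5, 217.5), (8.722572326660156, 62.81718444824219), 13.781597137451172)
top tab 0.85 2164 ((251.50001525878906, 207.50003051757812), (56.56854248046875, 55.154327392578125), 45.0)
lever_top [571.9865406  -29.42488068 180.75149328] [316.07213228 213.86634091] [314.46955052 215.9320008 ]
top atz232 [586.87122909 -35.79492752 232.        ] end [514.27377496 -28.70469481 219.        ] end2 [610.26765534 -37.71705757 232.        ]
base corners [array([644.,  26.,  14.]), array([660., -86.,  14.]), array([ 546., -105.,   14.]), array([529.,  13.,  14.])]
tab [570.36618761 141.08896506 140.        ] [569.05754632 135.77493324 158.85097532]
```

View pics/z.png

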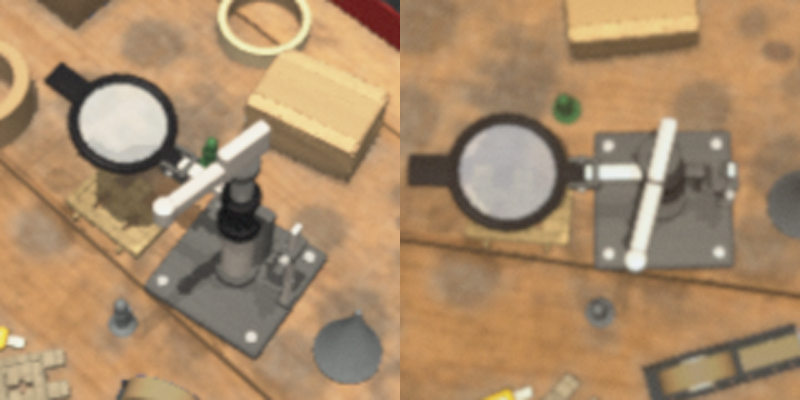

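```bash
python3 - <<'E'
from h import *
S=cams.capture("side");T=cams.capture("top")
for a,b in(((205,60),(83,137)),((50,155),(40,352)),((238,135),(163,165)),((100,215),(100,355)),((258,172),(226,208)),((269,124),(323,188)),((227+67,140+83),(310,245))):
    a=np.array(a,float);X=tri([ray(S,a),ray(T,b)]); print(X.round(), np.round(proj(S,X)-a,1))
E
```

```text
[645. 376. 258.] [-3.3  0.1]
[287. 349. 290.] [1.7 0. ]
[655. 308.  56.] [ 0.3 -0. ]
[281. 316. 124.] [-6.1 -0.1]
[569. 136. 159.] [-1.   0.1]
[520. -32. 509.] [24.5 -9.9]
[514. -30. 222.] [ 0.4 -0.1]
```

```bash
python3 -m handwheel '[[[0,0,-1.25],0],[[0,0,-2.5],0],[[0,0,-3.8],0],[[0,0,-3.8],0],[[-1.05,-0.6,-3.8],-0.3],[[-2.1,-1.2,-3.8],-0.6],[[-3.15,-1.8,-3.8],-1],[[-4.2,-2.4,-3.8],-1.3],[[-5.25,-3.0,-3.8],-1.6],[[-6.3,-3.6,-3.8],-2],[[-7.35,-4.2,-3.8],-2.5],[[-8.4,-4.8,-3.8],-2.5],[[-9.2,-5.36,-3.8],-2.5],[[-9.2,-5.36,-3.8],-2.5],[[-9.2,-5.36,-3.8],-2.5]]' 1 40
python3 - <<'E'
from h import *
W=cams.capture("wrist");cv2.imwrite("pics/w1.png",W["color"][:,:,::-1]);print(W["eye"],rot(W["orientation"]).round(2).tolist())
for q in["tab","lever_top","mark_edge","pointer_tip"]:print(q,[(np.round(r["position"],1).tolist(),round(r["conf"],2)) for r in cams.recognise(q,W)[:2]])
for X in((591,-37,232),(569,136,159)):print(proj(W,X))
E
```

```text
time_s: 3.58
ee_pos: [568.2, 124.4, 384.6]
tcp_rot: [-0.151, -3.136, -0.001]
contact_force: [-1.3, 0.7, 0.8]
width: 0.1
grasp_force: 0.0
[493.6633274  131.09969867 561.73085684] [[0.1, 0.95, 0.29], [1.0, -0.09, -0.03], [0.0, 0.29, -0.96]]
tab [([292.9, 174.7], 0.92), ([203.1, 197.4], 0.2)]
lever_top [([198.2, 189.7], 0.98)]
mark_edge []
pointer_tip [([275.1, 180.4], 0.86), ([293.3, 175.7], 0.17)]
[191.84585295 211.81150361]
[330.47891105 169.42293387]
```

View pics/w1.png

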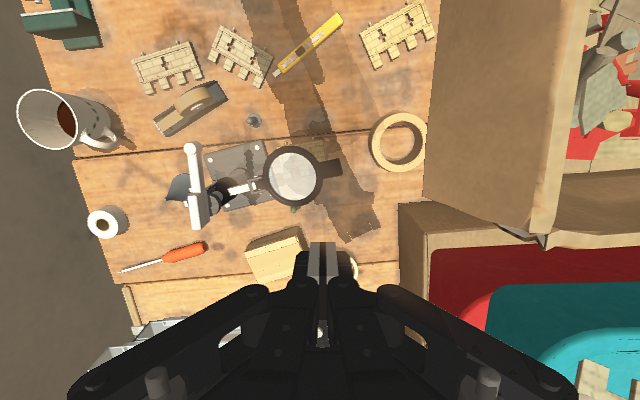

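```bash
python3 -m handwheel '[[[0,0.1,1.2],0],[[0,0.1,2.4],0],[[0,0.1,3.5],0],[[0,0.1,4.1],0],[[0,0.1,4.4],0],[[0,0.1,4.6],0],[[0,0.1,4.8],0],[[0,0.1,5.0],0],[[0,0.1,5.2],0],[[0,0.1,5.4],0],[[0,0.1,5.6],0],[[0,0.1,5.75],0],[[0,0.1,5.75],0],[[0,0.1,5.75],0]]'
cat > look.py <<'E'
from h import *
import sys
W=[cams.capture(n) for n in("side","top")]
a=W[0]["color"][120:280,210:370];b=W[1]["color"][140:300,200:360]
cv2.imwrite("pics/%s.png"%sys.argv[1],np.hstack([cv2.resize(x,(400,400),interpolation=2) for x in(a,b)])[:,:,::-1])
E
python3 look.py l2
```

```text
time_s: 5.58
ee_pos: [569.4, 128.5, 98.0]
tcp_rot: [-0.152, -3.138, 0.001]
contact_force: [-0.6, -0.1, 0.7]
width: 0.1
grasp_force: 0.0
```

View pics/l2.png

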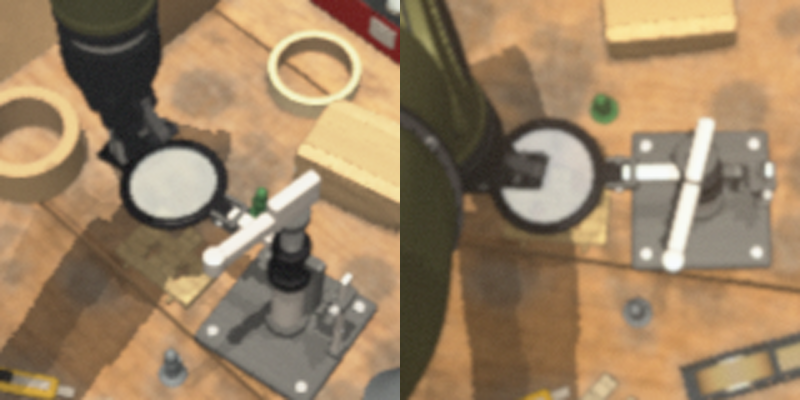

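```bash
python3 - <<'E'
from h import *
S=cams.capture("side");T=cams.capture("top")
o=np.array([591,-37,0]);u=np.array([-.14,.99,0])
for a,b in(((278.8,188.8),(258.2,208.8)),((278.8,193.6),(258.8,210))):
    print(tri([ray(S,a),ray(T,b)]).round(1))
for t in(-.15,0,.2,.3,.4,.5,.6):
    X=o+[0,0,138]+u*(62+51*np.cos(t))-np.array([0,0,51*np.sin(t)]);print(t,proj(S,X).round(1),proj(T,X).round(1))
E
```

```text
[575.9  78.8 148.9]
[576.9  80.8 127.1]
-0.15 [280.3 191.1] [260.7 209.8]
0 [280.2 192.9] [260.8 210.5]
0.2 [280.8 195.8] [262.  211.4]
0.3 [281.4 197.3] [262.9 211.9]
0.4 [282.2 199. ] [264.1 212.3]
0.5 [283.1 200.6] [265.5 212.7]
0.6 [284.2 202.3] [267.1 213.1]
```

```bash
cat > tilt.py <<'E'
from h import *
o=np.array([591,-37,0.]);u=np.array([-.14,.99,0]);v=np.array([.99,.14,0])
def lens(img,seed):
    h=cv2.cvtColor(img,cv2.COLOR_RGB2HSV); m=((h[...,1]<45)&(h[...,2]>110)).astype(np.uint8)
    m=cv2.morphologyEx(m,cv2.MORPH_OPEN,np.ones((3,3)))
    n,l=cv2.connectedComponents(m,connectivity=4); k=l[seed[1],seed[0]]
    if k==0: return None
    c=max(cv2.findContours((l==k).astype(np.uint8),0,1)[0],key=cv2.contourArea); return cv2.fitEllipse(cv2.convexHull(c))
def model(c,t,lh=0):
    e=u*np.cos(t)-np.array([0,0,np.sin(t)]); a=np.linspace(0,2*np.pi,60)
    C=o+u*62+[0,0,138+lh]
    return cv2.fitEllipse(np.float32([proj(c,C+e*(51+38*np.cos(q))+v*38*np.sin(q)) for q in a]))
if __name__=="__main__":
    c=cams.capture("side")
    f=lambda E:(np.round(E[0],1).tolist(),np.round(E[1],1).tolist(),"ratio %.3f ang %.1f"%(E[1][0]/E[1][1],E[2]))
    i0=cv2.imread("pics/side0.png")[:,:,::-1]
    print("before",f(lens(i0,(279,188))));print("now",f(lens(c["color"],(279,194))))
    for t in(-.3,-.15,0,.1,.2,.3,.4,.5,.6):print(t,f(model(c,t)))
E
python3 tilt.py
```

```text
before ([278.8, 188.7], [31.6, 35.9], 'ratio 0.882 ang 103.7')
now ([278.8, 192.8], [28.0, 35.2], 'ratio 0.795 ang 78.8')
-0.3 ([280.6, 189.8], [33.8, 37.3], 'ratio 0.906 ang 116.9')
-0.15 ([280.2, 191.4], [32.7, 37.0], 'ratio 0.883 ang 99.1')
0 ([280.2, 193.2], [31.0, 36.8], 'ratio 0.842 ang 85.3')
0.1 ([280.4, 194.6], [29.4, 36.6], 'ratio 0.804 ang 78.1')
0.2 ([280.9, 196.1], [27.7, 36.5], 'ratio 0.758 ang 72.1')
0.3 ([281.5, 197.7], [25.6, 36.3], 'ratio 0.706 ang 67.1')
0.4 ([282.3, 199.3], [23.4, 36.2], 'ratio 0.646 ang 62.9')
0.5 ([283.2, 200.9], [21.0, 36.1], 'ratio 0.581 ang 59.2')
0.6 ([284.3, 202.6], [18.4, 36.0], 'ratio 0.511 ang 56.0')
```

```bash
python3 - <<'E'
from h import *
c=cams.capture("side");w=cams.capture("wrist")
a=cv2.resize(c["color"][140:230,230:320],(560,560),interpolation=2)
t=np.array(readout.state()["ee_pos"]);print(proj(c,t),proj(w,t),readout.state()["contact_force"])
cv2.imwrite("pics/l3.png",np.vstack([a[:,:,::-1]])); cv2.imwrite("pics/w3.png",w["color"][:,:,::-1])
E
```

```text
[261.83601422 189.82413772] [322.68194571 231.84686988] [-0.50291425  0.61973368  0.00430115]
```

View pics/l3.png

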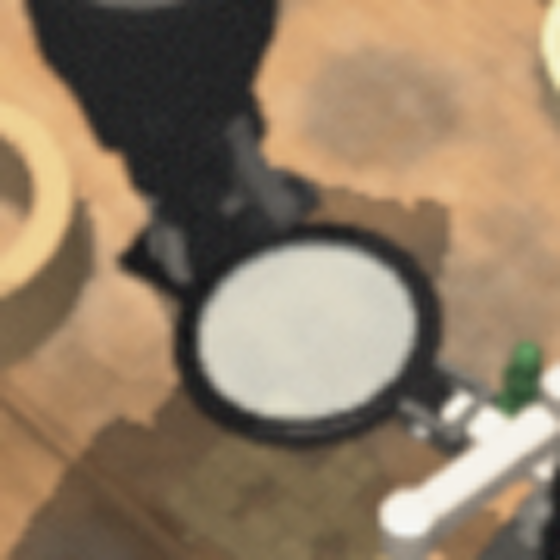

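View pics/w3.png

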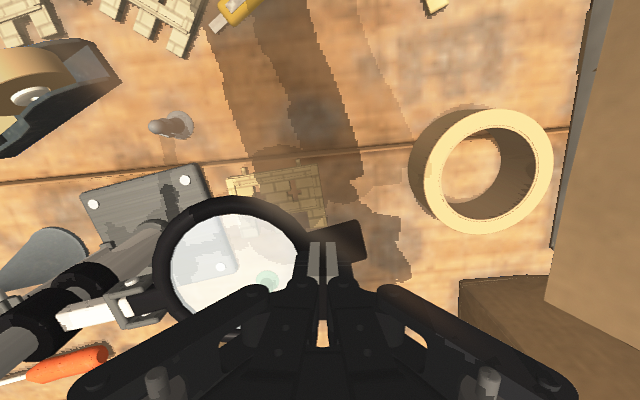

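```bash
python3 - <<'E'
from tilt import *
w=cams.capture("wrist");s=cams.capture("side")
print(readout.state()["ee_pos"])
for z in(90,110,130):print(z,[atz(w,p,z).round(0)[:2].tolist() for p in((338,242),(361,220),(366,260),(235,263),(195,170),(92,204))], "side tab corner",atz(s,(250,181.5),z).round()[:2],atz(s,(281,171),z).round()[:2])
print("base corners z14",[atz(w,p,14).round().tolist() for p in((190,165),(80,200))])
for t in(.1,.3,.5):
    e=u*np.cos(t)-np.array([0,0,np.sin(t)]);C=o+u*62+[0,0,138]
    print(t,"ring c",proj(w,C+e*51).round(),"tab out corners",[proj(w,C+e*131+v*k).round().tolist() for k in(-12,12)],"side",[proj(s,C+e*131+v*k).round().tolist() for k in(-12,12)])
E
```

```text
[569.49383345 128.79703272  98.09075001]
90 [[582.0, 138.0], [567.0, 156.0], [598.0, 157.0], [591.0, 63.0], [521.0, 50.0], [538.0, -25.0]] side tab corner [570. 168.] [637. 139.]
110 [[572.0, 138.0], [559.0, 153.0], [587.0, 155.0], [581.0, 71.0], [519.0, 59.0], [533.0, -8.0]] side tab corner [562. 157.] [628. 128.]
130 [[563.0, 138.0], [551.0, 151.0], [575.0, 153.0], [570.0, 79.0], [516.0, 68.0], [528.0, 10.0]] side tab corner [554. 145.] [619. 117.]
base corners z14 [[528.0, 11.0, 14.0], [550.0, -101.0, 14.0]]
0.1 ring c [228. 274.] tab out corners [[361.0, 218.0], [369.0, 256.0]] side [[247.0, 182.0], [255.0, 174.0]]
0.3 ring c [230. 266.] tab out corners [[348.0, 206.0], [355.0, 240.0]] side [[251.0, 189.0], [258.0, 182.0]]
0.5 ring c [229. 260.] tab out corners [[331.0, 199.0], [338.0, 229.0]] side [[255.0, 198.0], [262.0, 190.0]]
```

```bash
python3 - <<'E'
from tilt import *
w=cams.capture("wrist");t=np.array(readout.state()["ee_pos"])
for dz in(0,15,30,45):print(dz,proj(w,t+[0,0,dz]),proj(w,t+[-11,0,dz]))
E
python3 -m handwheel '[[[0,0,0.1],0],[[0,0,0.2],0],[[0,0,0.3],0],[[0,0,0.3],0],[[0,0,0.3],0]]'
python3 tilt.py | head -2
```

```text
0 [322.65955899 231.83719832] [321.05149413 216.39520746]
15 [322.71078877 241.39362966] [320.97103857 224.8558303 ]
30 [322.77104638 252.63411604] [320.87611728 234.83765324]
45 [322.84294874 266.04682189] [320.76244355 246.79146384]
time_s: 6.7
ee_pos: [569.2, 129.0, 82.8]
tcp_rot: [-0.152, -3.137, -0.0]
contact_force: [1.3, -0.7, -0.6]
width: -0.4
grasp_force: 0.0
before ([278.8, 188.7], [31.6, 35.9], 'ratio 0.882 ang 103.7')
now ([279.6, 195.1], [25.4, 34.9], 'ratio 0.727 ang 69.5')
```

```bash
python3 -m handwheel '[[[0,0,0.1],0],[[0,0,0.2],0],[[0,0,0.3],0],[[0,0,0.4],0],[[0,0,0.45],0],[[0,0,0.45],0],[[0,0,0.45],0]]'
python3 tilt.py | sed -n 2p
```

```text
time_s: 7.62
ee_pos: [569.3, 128.9, 60.5]
tcp_rot: [-0.152, -3.138, -0.0]
contact_force: [0.5, -0.1, -0.2]
width: 0.3
grasp_force: 0.0
now ([281.1, 198.6], [20.9, 34.7], 'ratio 0.602 ang 60.8')
```

```bash
python3 -m handwheel '[[[0,0,0.08],0],[[0,0,0.08],0],[[0,0,0.08],0],[[0,0,-0.2],0],[[0,0,-1],0],[[0,0,-2.2],0],[[0,0,-3.4],0],[[0,0,-4.6],0],[[0,0,-5],0],[[0,0,-5],0]]'
python3 tilt.py | sed -n 2p
python3 -m handwheel '[[[-0.25,-1.1,0],0],[[-0.5,-2.2,0],0],[[-0.76,-3.26,0],0],[[-0.76,-3.26,0],0],[[-0.76,-3.26,0],0],[[-0.76,-3.26,0],0]]' 0 60
python3 - <<'E'
from tilt import *
w=cams.capture("wrist");cv2.imwrite("pics/w4.png",w["color"][:,:,::-1]);t=cams.capture("top");s=cams.capture("side")
print(proj(w,readout.state()["ee_pos"]),"pred top",proj(w,(591,-37,232)))
for n,c in(("w",w),("t",t),("s",s)):
    for q in["lever_top","lever_handle","mark_edge","pointer_tip"]:print(n,q,[(np.round(r["position"],1).tolist(),round(r["conf"],2)) for r in cams.recognise(q,c)[:2]])
E
```

```text
time_s: 8.93
ee_pos: [570.3, 129.1, 313.1]
tcp_rot: [0.152, 3.133, 0.003]
contact_force: [0.0, 0.0, 0.4]
width: -0.0
grasp_force: 0.0
now ([281.5, 199.1], [20.0, 34.2], 'ratio 0.584 ang 59.5')
time_s: 9.72
ee_pos: [591.0, -34.9, 309.8]
tcp_rot: [-0.147, -3.137, -0.002]
contact_force: [0.4, 0.5, 0.2]
width: 43.0
grasp_force: 0.0
[321.60388708 232.81150707] pred top [320.15945946 199.16174638]
w lever_top [([322.6, 163.2], 0.75), ([325.6, 176.1], 0.24)]
w lever_handle [([320.6, 162.5], 0.75)]
w mark_edge [([285.7, 180.8], 0.49)]
w pointer_tip [([382.2, 159.7], 0.62), ([342.3, 158.9], 0.31)]
t lever_top []
t lever_handle []
t mark_edge []
t pointer_tip [([248.8, 214.6], 0.78)]
s lever_top [([316.2, 209.3], 0.95)]
s lever_handle [([316.8, 208.2], 0.62)]
s mark_edge [([343.4, 239.7], 0.53)]
s pointer_tip [([296.8, 206.7], 0.86)]
```

View pics/w4.png

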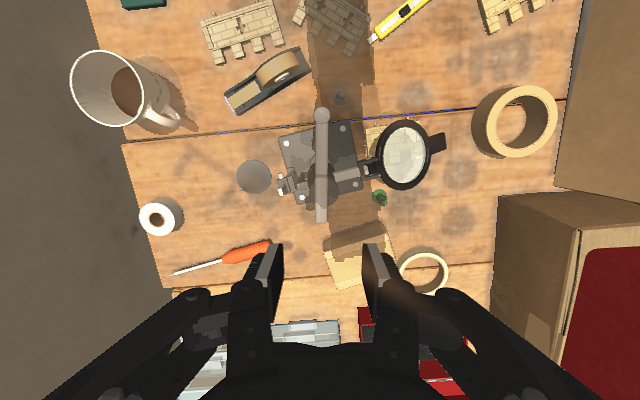

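```bash
python3 - <<'E'
from tilt import *
w=cams.capture("wrist");s=cams.capture("side")
print("block back",proj(w,o+[21.9,-2.1,232]),"paddle end",proj(w,o+[-85.6,8,215]), "side back",proj(s,o+[21.9,-2.1,232]),"paddle",proj(s,o+[-85.6,8,215]))
P=o-u*40
for z in(72.5,100,110,120,130,147):print(z,"mark",proj(s,P+[0,0,z]).round(1),proj(w,P+[0,0,z]).round(1),"post",proj(s,o-52*u+[0,0,z]).round(1))
a=cv2.resize(s["color"][205:265,305:365],(600,600),interpolation=2);cv2.imwrite("pics/m.png",a[:,:,::-1])
E
```

```text
block back [322.63268867 220.27793026] paddle end [322.29912679 100.66407781] side back [335.43605178 189.42293267] paddle [290.88545205 227.28398991]
72.5 mark [339.7 245.9] [295.9 173.7] post [344.5 248.9]
100 mark [340.5 239.9] [294.2 177.7] post [345.4 243. ]
110 mark [340.8 237.7] [293.5 179.3] post [345.7 240.8]
120 mark [341.1 235.4] [292.8 181. ] post [346.  238.5]
130 mark [341.4 233.1] [292.  182.7] post [346.4 236.2]
147 mark [341.9 229.1] [290.6 185.9] post [347.  232.2]
```

View pics/m.png

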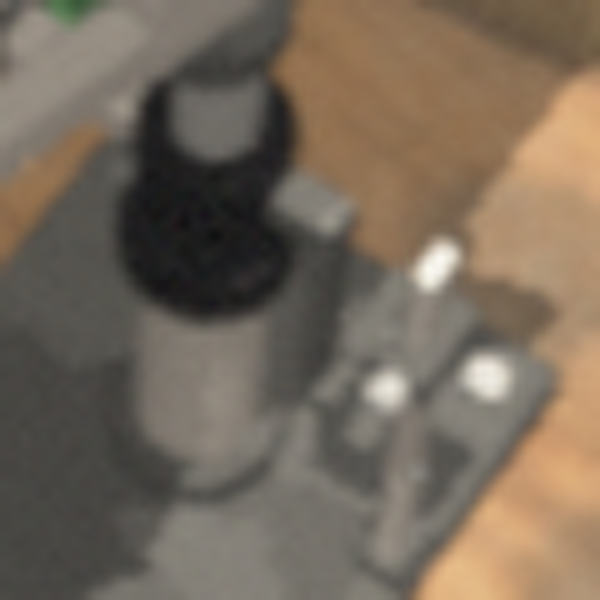

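```bash
python3 -m handwheel '[[[0.2,-1.15,0],0],[[0.4,-2.35,0],0],[[0.4,-2.35,1],0],[[0.4,-2.35,2],0],[[0.4,-2.35,2.6],0],[[0.4,-2.35,2.6],0],[[0.4,-2.35,2.6],0]]'
cat > mk.py <<'E'
from tilt import *
import sys,pickle
w=cams.capture("wrist");print(w["intrinsics"][0][0],w["eye"])
pickle.dump({k:w[k] for k in("color","intrinsics","eye","orientation")},open(sys.argv[1],"wb"))
for q in("mark_edge","pointer_tip"):print(q,[(np.round(r["position"],1).tolist(),round(r["conf"],2)) for r in cams.recognise(q,w)[:3]])
for n,X in(("posttop",o-52*u+[0,0,147]),("postfoot",o-52*u+[0,0,14]),("mark110",o-40*u+[0,0,110]),("ptr",o-38*u+[0,0,72.5])):print(n,proj(w,X).round(1))
E
python3 mk.py v1.pkl
python3 -m handwheel '[[[0,-0.8,0],0],[[0,-1.6,0],0],[[0,-1.6,0],0],[[0,-1.6,0],0]]'
python3 mk.py v2.pkl
python3 - <<'E'
import pickle,numpy as np,cv2
I=[pickle.load(open(f,"rb")) for f in("v1.pkl","v2.pkl")]
from h import proj
L=[]
for c in I:
    x,y=proj(c,(597,-84,115)).astype(int); x=np.clip(x,75,565);y=np.clip(y,75,325);print("crop origin",x-75,y-75)
    L.append(cv2.resize(c["color"][y-75:y+75,x-75:x+75],(400,400),interpolation=2))
cv2.imwrite("pics/mk.png",np.hstack(L)[:,:,::-1])
E
```

```text
time_s: 11.45
ee_pos: [561.5, -152.3, 181.8]
tcp_rot: [0.152, 3.135, -0.0]
contact_force: [0.3, -0.2, 1.0]
width: 42.8
grasp_force: 0.0
286.7306231313358 [ 486.12813828 -145.36786943  358.59582731]
mark_edge [([397.7, 230.8], 0.56)]
pointer_tip [([538.8, 227.5], 0.82)]
posttop [404.9 249.5]
postfoot [375.7 201.5]
mark110 [406.7 228.8]
ptr [398.6 214.8]
time_s: 12.1
ee_pos: [553.1, -231.1, 181.2]
tcp_rot: [0.151, 3.136, 0.001]
contact_force: [0.8, -0.3, 0.2]
width: 42.7
grasp_force: 0.0
286.7306231313358 [ 477.95810873 -224.40204335  358.10105933]
mark_edge [([480.8, 230.8], 0.61)]
pointer_tip [([596.7, 242.9], 0.78)]
posttop [502.3 250.6]
postfoot [438.7 202.3]
mark110 [491.5 229.8]
ptr [473.4 215.7]
crop origin 325 157
crop origin 411 158
```

View pics/mk.png

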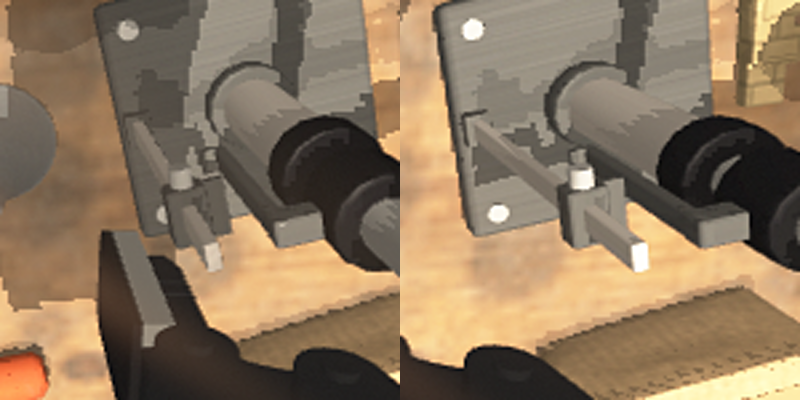

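```bash
python3 - <<'E'
import pickle
from tilt import *
A,B=[pickle.load(open(f,"rb")) for f in("v1.pkl","v2.pkl")]
for n,a,b in(("top",(404.9,253.8),(501,254)),("foot",(375.6,203),(438,206.8)),("clipdet",(397.7,230.8),(480.8,230.8)),("screw",(325+180/2.667,157+180/2.667),(411+182/2.667,158+178/2.667)),("ptrtongue",(325+210/2.667,157+157/2.667),(411+178/2.667,158+157/2.667)),("ptrplate corner",(325+280/2.667,157+245/2.667),(411+302/2.667,158+245/2.667))):
    X=tri([ray(A,a),ray(B,b)]);print(n,X.round(1),"stand xyz",((X-o)@v).round(1),((X-o)@u).round(1))
o2=np.array([594.,-37,0])
for n,c in(("A",A),("B",B)):
    g=c["color"].mean(2).astype(np.float32)
    for k in(-9,-5,-2.5,0,2.5):
        row=[]
        for z in range(84,152,3):
            p=proj(c,o2-u*52+v*k+[0,0,z]); row.append(int(cv2.getRectSubPix(g,(1,1),(float(p[0]),float(p[1])))[0,0]))
        print(n,k,row)
E
```

```text
top [602.7 -88.  145.2] stand xyz 4.5 -52.2
foot [602.6 -88.7  12.9] stand xyz 4.3 -52.8
clipdet [599.4 -83.9 105.4] stand xyz 1.7 -47.6
screw [588.8 -90.7 114.3] stand xyz -9.7 -52.8
ptrtongue [599.2 -68.4  69.7] stand xyz 3.8 -32.3
ptrplate corner [603.5 -65.5 139.8] stand xyz 8.4 -29.9
A -9 [117, 122, 108, 105, 115, 141, 152, 159, 161, 164, 121, 86, 91, 89, 79, 107, 98, 109, 107, 113, 116, 110, 109]
A -5 [116, 114, 122, 135, 141, 149, 156, 121, 85, 91, 90, 90, 116, 122, 122, 122, 122, 122, 122, 123, 122, 144, 203]
A -2.5 [114, 114, 129, 137, 146, 100, 85, 92, 91, 89, 103, 122, 121, 122, 122, 122, 121, 122, 122, 121, 180, 199, 201]
A 0 [108, 115, 122, 94, 81, 92, 93, 91, 95, 121, 121, 120, 119, 120, 120, 120, 120, 120, 127, 204, 197, 202, 194]
A 2.5 [86, 76, 76, 90, 94, 93, 92, 106, 116, 115, 114, 115, 114, 115, 114, 114, 114, 171, 201, 200, 201, 193, 182]
B -9 [89, 92, 110, 146, 143, 142, 129, 158, 215, 242, 188, 132, 141, 124, 131, 120, 144, 143, 150, 198, 193, 202, 203]
B -5 [124, 128, 126, 126, 129, 101, 77, 98, 112, 144, 142, 142, 149, 146, 147, 149, 148, 149, 149, 152, 140, 202, 199]
B -2.5 [127, 125, 125, 121, 69, 65, 62, 134, 146, 145, 145, 148, 149, 148, 148, 149, 148, 149, 148, 134, 229, 254, 202]
B 0 [110, 111, 111, 73, 57, 61, 119, 141, 145, 144, 122, 123, 119, 123, 122, 123, 121, 123, 122, 215, 254, 254, 201]
B 2.5 [107, 108, 106, 68, 55, 62, 109, 142, 144, 140, 114, 116, 114, 115, 115, 115, 115, 116, 112, 222, 254, 253, 202]
```

```bash
python3 - <<'E'
import pickle,itertools
from tilt import *
V=[pickle.load(open(f,"rb")) for f in("v1.pkl","v2.pkl")]
base=o+4.4*v-52.4*u
D=[];G=[]
for c in V:
    g=cv2.cvtColor(c["color"],cv2.COLOR_RGB2GRAY);g4=cv2.resize(g,None,fx=4,fy=4,interpolation=cv2.INTER_CUBIC)
    e=cv2.Canny(cv2.GaussianBlur(g4,(0,0),3),15,35);D.append(np.minimum(cv2.distanceTransform(255-e,cv2.DIST_L2,5)/4,3))
def score(hx,hy,hz,dx,dy,z):
    P=lambda a,b,d:base+v*(dx+a*hx)+u*(dy+b*hy)+np.array([0,0,z-1.7+d*hz])
    E=[((-1,-1,1),(1,-1,1)),((-1,-1,1),(-1,1,1)),((1,-1,1),(1,1,1)),((-1,1,1),(1,1,1)),((-1,-1,-1),(1,-1,-1)),((-1,-1,-1),(-1,1,-1)),((-1,-1,-1),(-1,-1,1)),((1,-1,-1),(1,-1,1)),((-1,1,-1),(-1,1,1))]
    s=[]
    for c,d in zip(V,D):
        for a,b in E:
            for k in np.linspace(.05,.95,10):
                x,y=proj(c,P(*a)*(1-k)+P(*b)*k)*4+1.5
                s.append(d[int(round(y)),int(round(x))])
    return np.mean(s)
for dim in((11,7,5),(7,11,5),(11,5,7),(5,7,11),(7,5,11),(5,11,7)):
    r=sorted((score(*dim,dx,dy,z),z,dx,dy) for z in np.arange(100,134,1.) for dx in(-4,-2,0,2,4) for dy in(-4,-2,0,2,4))
    print(dim,[tuple(np.round(q,2).tolist()) for q in r[:4]], "best far",next(tuple(np.round(q,2).tolist()) for q in r if abs(q[1]-r[0][1])>3))
E
```

```text
(11, 7, 5) [(0.87, 113.0, 0.0, 0.0), (0.89, 115.0, -2.0, 0.0), (0.9, 116.0, -2.0, 0.0), (0.9, 114.0, 0.0, 0.0)] best far (0.93, 109.0, 2.0, 2.0)
(7, 11, 5) [(1.0, 106.0, 0.0, 4.0), (1.0, 113.0, 2.0, 4.0), (1.0, 107.0, 0.0, 4.0), (1.01, 114.0, 2.0, 4.0)] best far (1.0, 113.0, 2.0, 4.0)
(11, 5, 7) [(0.89, 117.0, -4.0, -2.0), (0.9, 114.0, -2.0, -2.0), (0.91, 118.0, -4.0, -2.0), (0.92, 114.0, -2.0, 0.0)] best far (0.94, 113.0, -2.0, -2.0)
(5, 7, 11) [(1.16, 109.0, 4.0, 0.0), (1.16, 108.0, 4.0, 0.0), (1.16, 123.0, -4.0, -2.0), (1.17, 119.0, -2.0, 0.0)] best far (1.16, 123.0, -4.0, -2.0)
(7, 5, 11) [(1.0, 110.0, 2.0, -2.0), (1.01, 111.0, 2.0, -2.0), (1.03, 109.0, 2.0, -2.0), (1.03, 106.0, 4.0, 0.0)] best far (1.03, 106.0, 4.0, 0.0)
(5, 11, 7) [(1.06, 106.0, 2.0, 4.0), (1.07, 105.0, 4.0, 4.0), (1.07, 106.0, 4.0, 4.0), (1.07, 117.0, -2.0, 2.0)] best far (1.07, 117.0, -2.0, 2.0)
```

```bash
python3 -m handwheel '[[[0,0,-1.2],0],[[0,0,-2.6],0],[[0,0,-2.6],0],[[-0.15,1.2,-2.6],0],[[-0.3,2.4,-2.6],0],[[-0.4,3.4,-2.6],0],[[-0.45,3.95,-2.6],0],[[-0.45,3.95,-2.6],0],[[-0.45,3.95,-2.6],0],[[-0.45,3.95,-1.9],0],[[-0.45,3.95,-1.2],0],[[-0.45,3.95,-0.8],0],[[-0.45,3.95,-0.4],0],[[-0.45,3.95,0.06],0],[[-0.45,3.95,0.06],0],[[-0.45,3.95,0.06],0]]' 0 60
```

```text
time_s: 14.25
ee_pos: [594.5, -38.5, 178.2]
tcp_rot: [0.154, 3.137, -0.001]
contact_force: [-0.1, 0.1, -0.2]
width: 42.9
grasp_force: 0.0
```

```bash
python3 -m handwheel '[[[0,0,0],0],[[0,0,0],0],[[0,0,0],0],[[0,0,0],0],[[0,0,0],0],[[0,0,0],0]]' 1 60
```

```text
time_s: 15.0
ee_pos: [594.7, -36.8, 178.6]
tcp_rot: [0.151, 3.136, 0.001]
contact_force: [-1.1, 1.4, 6.6]
width: 10.5
grasp_force: 61.7
```

```bash
python3 -m handwheel '[[[0,0,-0.1],0],[[0,0,-0.25],0],[[0,0,-0.4],0],[[0,0,-0.55],0],[[0,0,-0.7],0],[[0,0,-0.8],0],[[0,0,-0.83],0],[[0,0,-0.83],0],[[0,0,-0.83],0]]'
python3 - <<'E'
from tilt import *
s=cams.capture("side");w=cams.capture("wrist");b=o+4.4*v
for c in(s,w):
    for q in("mark_edge","pointer_tip","tilt_hinge"):print(q,[(np.round(r["position"],1).tolist(),round(r["conf"],2)) for r in cams.recognise(q,c)[:2]])
E=lens(s["color"],(283,191));print(E and (E[0],E[1],E[1][0]/E[1][1],E[2]))
for L in(35,41,47):
  M=lambda t,c=s:proj(c,b+u*(62+51*np.cos(t))+[0,0,138+L-51*np.sin(t)])
  print(L,M(.5).round(1),proj(w,b-u*32+[0,0,72.5+L]).round(1),proj(w,b-u*36+[0,0,113.5]).round(1))
s0=b+u*(62+51*np.cos(.5))+[0,0,138-51*np.sin(.5)];print("L0",proj(s,s0))
E
```

```text
time_s: 16.12
ee_pos: [594.5, -36.8, 219.4]
tcp_rot: [0.151, 3.137, 0.001]
contact_force: [3.6, 2.9, -3.2]
width: 10.4
grasp_force: 60.4
mark_edge [([296.1, 197.7], 0.61)]
pointer_tip [([295.8, 196.8], 0.83)]
tilt_hinge [([297.9, 195.9], 0.94), ([318.7, 229.0], 0.17)]
mark_edge [([279.7, 197.7], 0.59)]
pointer_tip [([390.7, 185.6], 0.58)]
tilt_hinge [([389.5, 184.7], 0.93)]
((280.6192932128906, 188.6984405517578), (20.883560180664062, 35.690269470214844), 0.5851331606810183, 60.032073974609375)
35 [283.7 190.2] [293.2 197.1] [288.8 199.6]
41 [283.6 188.6] [292.6 198.7] [288.8 199.6]
47 [283.4 187. ] [292.  200.4] [288.8 199.6]
L0 [284.36888837 199.18293318]
```

```bash
python3 - <<'E'
import pickle
from tilt import *
V=[pickle.load(open(f,"rb")) for f in("v1.pkl","v2.pkl")]
base=o+4.4*v-52.4*u
F=[cv2.GaussianBlur(cv2.cvtColor(c["color"],cv2.COLOR_RGB2GRAY).astype(np.float32),(0,0),.7) for c in V]
# contrast across each visible box edge, per view
E={"topL":((-1,-1,1),(1,-1,1)),"topR":((1,1,1),(1,-1,1)),"topU":((-1,-1,1),(-1,1,1)),"topF":((-1,1,1),(1,1,1)),"botL":((-1,-1,-1),(1,-1,-1)),"botU":((-1,-1,-1),(-1,1,-1)),"vL":((1,-1,-1),(1,-1,1))}
def sc(c,f,z,a,b):
    P=lambda q:base+v*q[0]*11+u*q[1]*7+np.array([0,0,z-1.7+q[2]*5])
    p,q=proj(c,P(a)),proj(c,P(b));n=np.array([-(q-p)[1],(q-p)[0]]);n/=np.linalg.norm(n);s=0
    for k in np.linspace(.1,.9,15):
        m=p+(q-p)*k; g=lambda m:cv2.getRectSubPix(f,(1,1),(float(m[0]),float(m[1])))[0,0]
        s+=g(m+n)-g(m-n)
    return abs(s)/15
zs=np.arange(104,124)
tot=np.array([[sum(sc(c,f,z,*e) for e in E.values()) for z in zs] for c,f in zip(V,F)])
print(zs.tolist());print(tot.round().astype(int).tolist(),(tot[0]+tot[1]).round().astype(int).tolist())
E
```

```text
[104, 105, 106, 107, 108, 109, 110, 111, 112, 113, 114, 115, 116, 117, 118, 119, 120, 121, 122, 123]
[[103, 112, 116, 116, 118, 124, 131, 143, 147, 133, 113, 89, 85, 87, 94, 102, 103, 95, 82, 69], [108, 113, 118, 123, 124, 132, 149, 176, 199, 211, 228, 211, 181, 141, 114, 98, 95, 106, 118, 114]] [211, 225, 234, 239, 242, 256, 280, 319, 346, 344, 341, 301, 266, 228, 208, 200, 198, 201, 200, 183]
```

```bash
python3 -m handwheel '[[[0,0,0],0.7],[[0,0,0],1.5],[[0,0,0],2.3],[[0,0,0],3.1],[[0,0,0],3.9],[[0,0,0],4.7],[[0,0,0],5.5],[[0,0,0],6.3],[[0,0,0],7.1],[[0,0,0],7.9],[[0,0,0],8.6],[[0,0,0],9.2],[[0,0,0],9.2],[[0,0,0],9.2]]' 1 80
python3 -c "
from h import *
s=readout.state();print(s['moment'],R.from_rotvec(s['tcp_rot']).as_matrix()[:2,1])"
```

```text
time_s: 18.27
ee_pos: [594.3, -37.0, 219.2]
tcp_rot: [1.999, 2.423, 0.001]
contact_force: [3.9, 3.7, -3.0]
width: 9.9
grasp_force: 83.5
[ 0.5595197  -0.94592204  0.02545709] [0.9817503  0.19017313]
```

```bash
for i in 1; do python3 -m handwheel '[[[0,0,0],0.2],[[0,0,0],0.4],[[0,0,0],0.4],[[0,0,0],0.4]]'|sed -n 2p; python3 -c "
from h import *
s=readout.state();print(s['moment'],R.from_rotvec(s['tcp_rot']).as_matrix()[:2,1])"; python3 -m handwheel '[[[0,0,0],0.2],[[0,0,0],0.3],[[0,0,0],0.3],[[0,0,0],0.3]]'; done; python3 -c "
from h import *
s=readout.state();print(s['moment'],R.from_rotvec(s['tcp_rot']).as_matrix()[:2,1])"
```

```text
ee_pos: [594.3, -37.0, 219.1]
[ 0.53139744 -0.950348    0.79103022] [0.99056946 0.13701031]
time_s: 19.27
ee_pos: [594.3, -37.0, 219.1]
tcp_rot: [2.112, 2.325, 0.0]
contact_force: [5.1, 2.3, -4.4]
width: 9.8
grasp_force: 93.5
[ 0.49214388 -0.92714345  1.77873557] [0.99542887 0.09550477]
```

```bash
python3 - <<'E'
from tilt import *
s=cams.capture("side");E=lens(s["color"],(281,189));print(E and (np.round(E[0],1),E[1][0]/E[1][1],E[2]))
r=cams.trace("lever_handle",s)[:1]
for q in r:
    p=np.argwhere(q["pixels"])[:,::-1].astype(np.float32);print(q["conf"],cv2.minAreaRect(p))
b=o+4.4*v;print("paddle if shut",proj(s,b+u*30+[0,0,255]),proj(s,b+u*86+[0,0,251]))
print([(n,np.round(q["position"]).tolist(),round(q["conf"],2)) for n in("figure_2","roof_cone_2","wall_part_4") for q in cams.recognise(n,s)[:2]])
E
```

```text
(array([280.5, 188.7]), 0.5748482068591482, 60.238834381103516)
0.72 ((313.1086120605469, 181.3117218017578), (56.87594223022461, 13.437483787536621), 27.12130355834961)
paddle if shut [314.84939239 179.41853837] [290.29624189 165.97035629]
[('figure_2', [276.0, 270.0], 0.47), ('figure_2', [318.0, 232.0], 0.29), ('roof_cone_2', [369.0, 282.0], 0.78), ('roof_cone_2', [283.0, 187.0], 0.39), ('wall_part_4', [279.0, 226.0], 0.82)]
```

```bash
python3 -c "
from bench import order
print(order.finish_job())"
```

```text
the job is handed in; nothing more can be done
None
```

I handed the job in with the lens tilted about 0.5 rad down, the leg raised 41 mm to the mark (estimated at 113 mm), and the lever turned against its stop and still gripped. My checks on these all agreed, but the hand-in returned no verdict.

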